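Press the cap mat onto a well plate with the bench screw press

TASK

Push the loaded tray fully home in the small sealing press. Then wind the blue-knobbed crank clockwise (seen from above) until the pad just touches the capped plate, give it a further half turn from that touch and no more, and let go, leaving the plate clamped; too much extra would crush it, and nothing else on the bench may be disturbed.

Things in the scene. Friction and masses are not known exactly. Their poses are not given: they have to be found in the camera images.
- press: White press; origin on the bench under the crank axis. x runs from its front to its back (the tray slides in along +x), y to its left, z up. Crown 66 (x) by 214 mm (y), top 160 mm above the bench; columns 60 by 22 mm at y = +-96 mm; bed from x = -220 to +100 mm, 164 mm wide, 36 mm high. Its front faces roughly to the robot's right (world -y).
- crank_axis (a point): Point on the vertical axis of the crank, 205 mm above the bench, at mid-height of the knob; its axes are those of the press.
- knob_centre (a point): Centre of the crank's blue knob: upright cylinder 24 mm in diameter, 181 to 231 mm above the bench, 65 mm from the crank axis. It spins freely on its pin, so it can be led round the circle without turning the gripper, and stays at its height while winding. Crank arm below it: top 179 mm above the bench.
- crank (a joint): Crank angle, rad: 0 wound fully up, growing clockwise from above, which lowers the pad 16 mm a turn. At 0 the knob lies at the press's +y side, at pi/2 at +x. Starts at 0 to 3; stays where left, also under load. Turning free takes 6.5 N at the knob (read while turning); as the pad meets the plate this rises by 3 N within 0.1 rad (spring preloaded to 80 N), then 2 N more per half turn (6 N per mm).
- tray (a joint): How far the tray is out, in m: 0 fully home against its stop under the pad, up to 0.09. Starts 0.07 out. Slides with about 3 N of friction and stays where it is left.
- tray_handle (a point): Middle of the outer (front, press -x) face of the tray's upright blue handle plate: 12 mm thick, 60 mm wide, 25 to 75 mm above the bench; this point is 59 mm above the bench. With the tray home it lies 135 mm in front of the crank axis. Push it along the press's +x.
- plate: Grey 96-well plate with a pink cap mat, 85 mm (x) by 127 mm (y) by 24 mm tall, lying loose in the tray's nest, 31 to 55 mm above the bench; origin at the centre of its underside.
- screw: Steel screw, 28 mm in diameter, carrying the steel pad (80 by 120 by 10 mm) below; origin on the axis at the screw's lower end, 124 mm above the bench at crank 0, lower as it is wound. The pad's underside is about 50 mm lower, but set differently each time by up to 8 mm either way, which is not measured: contact comes at a crank angle anywhere from 4.2 to 10.8 rad and must be felt.
- spare_plates: Bystander: spare well plate, 85 by 127 by 24 mm; origin at the centre of its underside. Leave alone.
- tube_rack: Bystander: white rack of small tubes, 100 by 150 by 40 mm; origin at the centre of its underside. Leave alone.
- bottle: Bystander: amber bottle, 68 mm in diameter, 150 mm tall; origin at the centre of its underside. Leave alone.
- beaker: Bystander: glass beaker, 80 mm in diameter, 100 mm tall; origin at the centre of its underside. Leave alone.
- timer: Bystander: white bench timer, 60 by 70 by 18 mm; origin at the centre of its underside. Leave alone.
There are look-alikes about, which are no part of the job. What is shaped like the plate but purple is not meant.

How it is judged:
On the way, in this order (a step that is already met when the one before it is completed fails the run):
1. the tray is fully home, before the pad touches the plate (value of joint tray below 0.003 m and contact force between screw and plate below 1 N), for 0.1 s.
2. the pad touches the plate, with the tray still home (contact force between screw and plate above 15 N and value of joint tray below 0.003 m), for 0.05 s.
At the end, for the whole second after the job is handed in: The tray is home within 3 mm, the crank is at rest and let go, and the pad clamps the plate as half a turn past first touch does: 119 to 143 N, that is from about 0.4 to 0.66 of a turn past first touch (contact force between screw and plate between 119 and 143 N and value of joint tray below 0.003 m and velocity of joint crank between -0.05 and 0.05 rad/s).
It fails at once if the plate is crushed: clamping force above 152 N (about three quarters of a turn past first touch) (contact force between screw and plate above 152 N).
It fails at once if a bystander is disturbed (moved more than 20 mm) (distance of any of spare_plates, tube_rack, bottle, beaker, timer from where it was at the start of the episode above 0.02 m).
It also fails if it takes over 72 s, if anything falls off the work surface, if the arm or the gripper's body presses on something with over 40 N, if the wrist force passes 120 N, or if a joint passes its speed limit or range.

ROBOT

A 6-joint arm with a two-finger parallel gripper is mounted at the origin on the work surface. World frame = base frame: x ahead of the robot, y to its left, z up, the work surface at z = 0. Lengths are in m, angles in rad, forces in N, time in s.
With the tool pointing down it reaches from about 0.35 to 1 m from the base axis. Payload 7.1 kg.
Tool frame: the origin (TCP) lies between the finger pads; the fingertips stand 22 mm ahead of it and the grasp point (between the pads) lies 3 mm ahead of it; z points along the fingers, y is the line along which they close (so a half turn about z gives the same grasp; the last joint's range is limited). The gripper opens to 85 mm and grips with 20 to 120 N. Pads are 22 mm wide; open, the fingers measure 114 mm over their backs; the gripper's body (76 mm by 85 mm) begins 54 mm behind the grasp point. The pads swing forward as they close: fully open they stand 13 mm farther back than shut.
Start: joints at [-1.179, 0.423, 1.63, -0, 1.089, -0.019], TCP at [0.25, -0.573, 0.253] pointing down, gripper open.
Joint ranges: [-3, 3], [-0.9, 2.11], [0.09, 2.58], [-1.31, 4.45], [0.11, 2.69], [-2.54, 2.54]. Speed limits (rad/s): [2.39, 2.39, 3.01, 3.14, 3.14, 3.14].

INTERFACE

Orientations are given as a rotation vector (axis times angle).
In Python, from rig import manip gives the robot as it stands. The module is installed in compiled form; this text tells all that it offers. Calls block until the motion is done:
- manip.move_to(position, orientation): joint-space move of the TCP to a pose.
- manip.servo_line(position, orientation=None, rate=0.15): straight line of the TCP; orientation=None keeps the orientation; rate is the mean speed in m/s.
- manip.set_joints(angles): joint-space move.
- manip.command_gripper(opening, f_grip=None): finger opening in m; f_grip is the grip in N (None keeps the last); returns when the fingers have stopped.
- manip.hold(seconds).
- manip.solve_ik(position, orientation): joint angles nearest the present ones, or None.
- manip.camera(name): name is "scene" or "side" or "wrist"; returns a dict with "image" (400x640x3 uint8, red, green, blue), "fx", "fy", "cx", "cy" (pixels), "cam_to_world" (4x4, takes a point from camera to world coordinates); the wrist camera has in their place "mount" (4x4, takes a point from camera to tool coordinates, whose origin is the TCP and whose axes are the flange's). Camera axes: x right, y down, z forward; pixel columns grow to the right and rows downward; lengths in m; the calibration is good to about 2 mm. The wrist camera is an equidistant fisheye: a pixel r from the principal point sees the ray r / f radians off the axis. A picture is of the moment at which its call begins: read the wrist's pose just before it. There is no depth.
A pose or a line that the arm cannot do raises manip.IKError and nothing moves.
- manip.sign_off(): hands the job in; it is judged then, once.
Readings, each from a call of its own:
- manip.get_time(): time.
- manip.get_joint_positions(): joint angles.
- manip.get_joint_vel(): joint speeds.
- manip.get_tau(): joint torques, N m.
- manip.get_position(): TCP position.
- manip.get_ee_rot(): TCP orientation.
- manip.get_contact_force(): force on the tool from outside, world axes, zero at the start.
- manip.get_torque(): the same for the moment, N m.
- manip.get_width(): finger opening in m.
- manip.get_grip_force(): force on a finger pad.
Only numpy, scipy, OpenCV 4.12 (cv2) and the standard library are available. Lean on these libraries where they do the work, as an engineer would, in place of code of your own. Each camera call takes 0.05 s, during which the arm holds its last target. There are 200 camera calls.

## Working session

There is one attempt and no reset: what is moved stays moved. The work goes in short steps, each a Python script; the robot and the scene stay as the last script left them, time stands still between calls to the robot, and variables do not carry over. Pictures are saved under pics/ and viewed, at most 10 in all, crops included, and the job is handed in when it is done.

```bash
mkdir -p pics
python3 - <<'E'
from rig import manip
import cv2,numpy as np,pickle
d={}
for n in("scene","side","wrist"):
    c=manip.camera(n);d[n]=c;cv2.imwrite(f"pics/{n}0.png",c["image"][:,:,::-1])
    print(n,c["fx"],c["cx"],c["cy"],np.round(c.get("cam_to_world",c.get("mount")),3).tolist())
pickle.dump(d,open("c0.pkl","wb"))
print(manip.get_time(),manip.get_position(),manip.get_ee_rot(),manip.get_width())
E
```

```text
scene 441.00636535818757 322.54636993650024 196.35919103685023 [[0.68, 0.469, -0.563, 1.351], [0.733, -0.415, 0.539, -0.835], [0.02, -0.779, -0.626, 1.058], [0.0, 0.0, 0.0, 1.0]]
side 462.0703567076499 322.7231433682999 195.31819440007587 [[-0.931, -0.275, 0.239, 0.203], [-0.364, 0.679, -0.638, 0.85], [0.013, -0.681, -0.732, 1.156], [0.0, 0.0, 0.0, 1.0]]
wrist 309.70691628693146 319.00213438742253 200.75288706068014 [[0.0, -0.96, -0.281, 0.072], [1.0, 0.0, -0.001, -0.0], [0.001, -0.281, 0.96, -0.121], [0.0, 0.0, 0.0, 1.0]]
0.15 [ 0.24945014 -0.57261566  0.25271038] [-3.07437981e+00 -6.40518278e-01  3.55159022e-04] 0.08535116598991667
```

View pics/scene0.png

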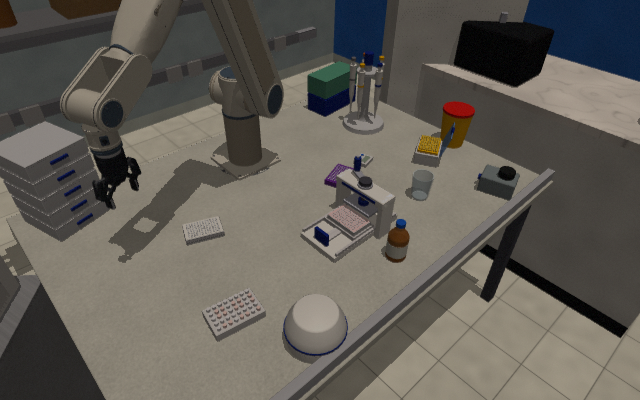

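View pics/side0.png

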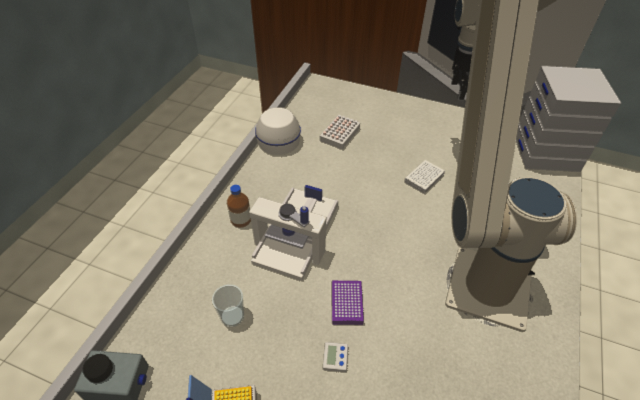

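The scene view shows the press at about (350,205), with its knob at (358,162) and its tray handle at (321,236). In the side view the knob is at (304,214) and the handle at (313,192). The bottle and beaker stand behind and beside the press. Next I triangulate the blue blobs and zoom in.

```bash
cat > h.py <<'E'
import numpy as np,cv2
def ray(c,u,v):
    M=np.array(c["cam_to_world"]);d=M[:3,:3]@[(u-c["cx"])/c["fx"],(v-c["cy"])/c["fy"],1];return M[:3,3],d/np.linalg.norm(d)
def plane(c,u,v,z):
    o,d=ray(c,u,v);return o+d*(z-o[2])/d[2]
def tri(c1,p1,c2,p2):
    o,d=ray(c1,*p1);q,e=ray(c2,*p2)
    t=np.linalg.lstsq(np.c_[d,-e],q-o,rcond=None)[0];a=o+d*t[0];b=q+e*t[1];return (a+b)/2,np.linalg.norm(a-b)
E
python3 - <<'E'
import pickle;from h import *
d=pickle.load(open("c0.pkl","rb"));P={}
for n,(x0,x1,y0,y1) in dict(scene=(300,400,145,260),side=(240,350,170,290)).items():
    im=d[n]["image"];h=cv2.cvtColor(im,cv2.COLOR_RGB2HSV)
    m=cv2.inRange(h,(105,110,30),(128,255,255));mm=np.zeros_like(m);mm[y0:y1,x0:x1]=m[y0:y1,x0:x1]
    k,l,s,c=cv2.connectedComponentsWithStats(mm)
    for i in range(1,k):
        if s[i,4]>15: print(n,s[i].tolist(),c[i].round(1))
    cr=im[y0:y1,x0:x1,::-1];cv2.imwrite(f"pics/{n}crop.png",cv2.resize(cr,None,fx=5,fy=5,interpolation=cv2.INTER_CUBIC))
E
```

```text
scene [354, 156, 7, 15, 82] [357.1 163.4]
scene [342, 182, 33, 22, 75] [357.9 192.3]
scene [358, 197, 11, 9, 60] [362.3 201.9]
scene [396, 219, 4, 9, 30] [397.7 223. ]
scene [315, 227, 14, 19, 171] [321.3 235.8]
side [306, 186, 15, 5, 28] [312.8 188. ]
side [301, 208, 7, 5, 17] [303.8 210.4]
```

View pics/scenecrop.png

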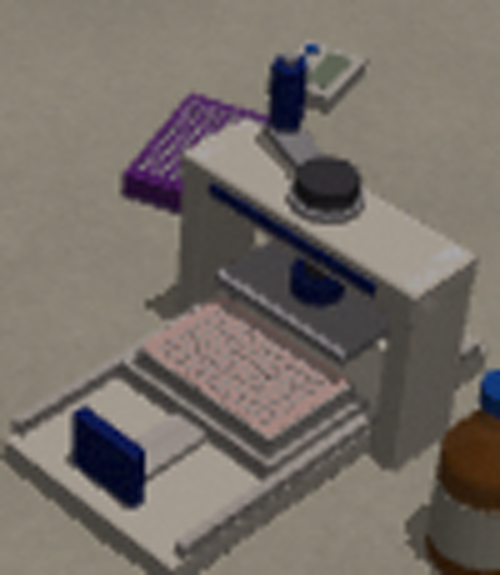

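View pics/sidecrop.png

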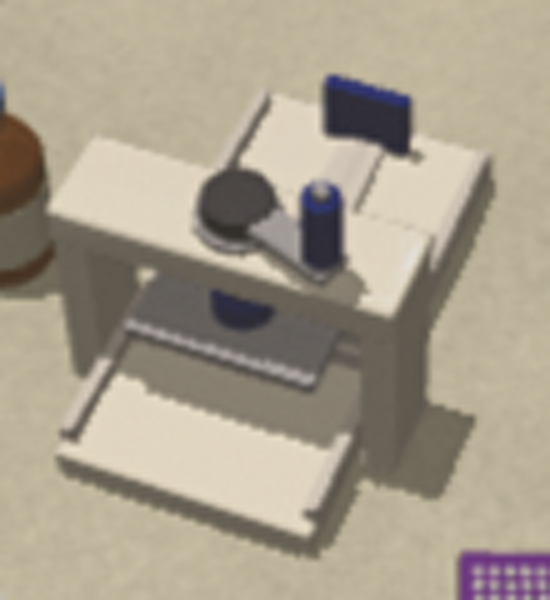

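The scene crop shows the crown corners, the knob towards the press's left side, the front face of the handle and the plate in the tray. The side crop shows the crown corners, the knob at crop (322,226) and the back of the handle.

Run:
```python
import pickle;from h import *
d=pickle.load(open("c0.pkl","rb"));S,D=d["scene"],d["side"]
s=lambda x,y:(300+x/5-.4,145+y/5-.4)
q=lambda x,y:(240+x/5-.4,170+y/5-.4)
A=np.array([plane(S,*s(*p),.16) for p in[(186,152),(415,297),(475,258),(250,122)]])[:,:2]
B=np.array([plane(D,*q(*p),.16) for p in[(432,235),(97,138),(50,212),(388,318)]])[:,:2]  # frontL, frontR, backR, backL
for C in(A,B):
    x=(C[3]-C[0]+C[2]-C[1])/2;y=(C[0]-C[1]+C[3]-C[2])/2
    print(C.round(3).tolist(),"ctr",C.mean(0),"len",np.linalg.norm(x),np.linalg.norm(y),"yaw",np.arctan2(x[1],x[0]),np.arctan2(-y[0],y[1]))
print("knob",tri(S,s(288,95),D,q(322,226)),plane(S,*s(288,95),.206),plane(D,*q(322,226),.206))
print("knobtop",plane(D,*q(320,193),.231))
for p in[(75,408),(143,458)]:print("handle top front",plane(S,*s(*p),.075))
for p in[(332,76),(410,97)]:print("handle top side",plane(D,*q(*p),.075))
print("handle c",plane(S,*s(108,458),.05))
print("hub cap top",plane(D,*q(237,198),.2),plane(S,*s(327,178),.2))
```

```text
[[0.489, 0.056], [0.699, 0.056], [0.699, 0.116], [0.494, 0.115]] ctr [0.59522952 0.08560881] len 0.059521159325155164 0.20742455175749483 yaw 1.5387458180045501 1.5724844284266277
[[0.49, 0.055], [0.699, 0.059], [0.698, 0.12], [0.491, 0.119]] ctr [0.59452574 0.08814825] len 0.06290606458953213 0.20760958483011652 yaw 1.5721031485652854 1.582481439041778
knob (array([0.53367401, 0.10796707, 0.20685912]), np.float64(0.0011837292529347917)) [0.53227891 0.10868825 0.206     ] [0.53442134 0.10770162 0.206     ]
knobtop [0.53570552 0.1063397  0.231     ]
handle top front [ 0.56424498 -0.1141875   0.075     ]
handle top front [ 0.62815326 -0.11322369  0.075     ]
handle top side [ 0.62414206 -0.11556279  0.075     ]
handle top side [ 0.57002572 -0.11704454  0.075     ]
handle c [ 0.59448582 -0.11203163  0.05      ]
hub cap top [0.58765213 0.10187346 0.2       ] [0.60939953 0.06528037 0.2       ]
```

Measured: axis about (0.595, 0.087), yaw about 1.575 (press +x points along world +y), crank about 0.33 rad. Next, the tray push.

Run:
```python
from rig import manip
import numpy as np
O=[np.pi,0,0];yaw=1.575;c=np.array([.595,.087]);ex=np.array([np.cos(yaw),np.sin(yaw)])
P=lambda d,z:[*(c-ex*d),z]
F=lambda:float(np.dot(manip.get_contact_force()[:2],ex))
manip.command_gripper(0.0,40)
manip.move_to(P(.26,.22),O)
manip.servo_line(P(.255,.068),O,.15)
print(manip.get_time(),manip.get_contact_force(),manip.get_width());f0=F()
for d in np.arange(.250,.125,-.003):
    manip.servo_line(P(d,.068),O,.06);f=F()-f0
    if d<.24: print(round(d,3),round(f,1),end="; ")
    if f<-14: break
manip.hold(.2);print("\n",F()-f0,manip.get_position(),manip.get_time())
c2=manip.camera("scene");import cv2;cv2.imwrite("pics/push.png",cv2.resize(c2["image"][145:260,280:420,::-1],None,fx=4,fy=4))
```

```text
4.0 [-0.33747929  0.16877477  0.34546835] -4.431338186804879e-05
0.238 0.1; 0.235 0.1; 0.232 -0.2; 0.229 0.1; 0.226 -0.8; 0.223 -0.6; 0.22 -0.1; 0.217 -1.2; 0.214 -1.1; 0.211 -1.0; 0.208 -1.0; 0.205 -0.7; 0.202 0.0; 0.199 -0.1; 0.196 -1.2; 0.193 -1.1; 0.19 -1.3; 0.187 -0.8; 0.184 -1.5; 0.181 -0.0; 0.178 -0.5; 0.175 0.7; 0.172 -1.0; 0.169 0.3; 0.166 -0.8; 0.163 -1.2; 0.16 0.0; 0.157 -1.5; 0.154 -1.1; 0.151 -1.1; 0.148 -15.5; 
 -15.885194435855011 [ 0.5956634  -0.06327349  0.06806206] 12.95
```

View pics/push.png

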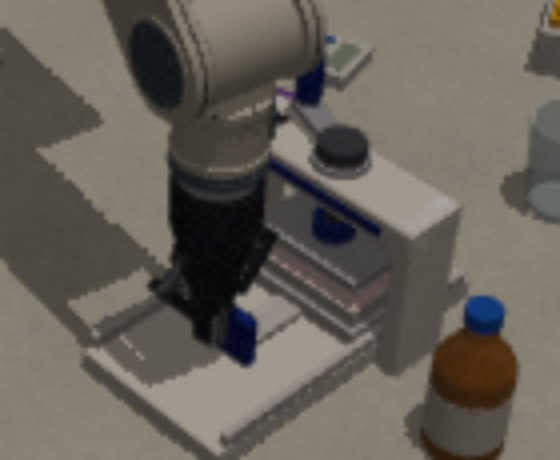

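The tray is home: the handle is pressed in, the plate is under the pad, and the force rose at d = 0.148. Next I retract, grip the knob, wind one segment and test whether forces can be read while it turns.

```bash
cat > w.py <<'E'
from rig import manip
import numpy as np, threading
yaw=1.575;c=np.array([.595,.087]);O=[np.pi,0,0];Z=.213
ex=np.array([np.cos(yaw),np.sin(yaw)]);ey=np.array([-ex[1],ex[0]])
rad=lambda a:ey*np.cos(a)+ex*np.sin(a)
tan=lambda a:-ey*np.sin(a)+ex*np.cos(a)
K=lambda a,z=Z:[*(c+.065*rad(a)),z]
def ang(p):
    d=np.array(p)[:2]-c;return np.arctan2(d@ex,d@ey),np.linalg.norm(d)
E
python3 - <<'E'
from w import *
p=manip.get_position();manip.servo_line([p[0],p[1]-.04,p[2]],None,.15);manip.servo_line([p[0],p[1]-.05,.29],None,.3)
manip.command_gripper(.06,40)
manip.move_to(K(.33,.29),O);manip.servo_line(K(.33),O,.15)
f0=np.array(manip.get_contact_force());print("f0",f0)
manip.command_gripper(0.0,40)
print(manip.get_width(),manip.get_contact_force()-f0,manip.get_grip_force(),ang(manip.get_position()),manip.get_time())
np.save("f0.npy",f0)
log=[]
def rd():
    try:
        while not stop: log.append((manip.get_time(),*manip.get_contact_force()))
    except Exception as e: log.append(repr(e))
for a in(.43,.53,.63):
    manip.servo_line(K(a),O,.05);f=manip.get_contact_force()-f0
    print(a,"t %.1f r %.1f"%(f[:2]@tan(a),f[:2]@rad(a)),round(f[2],1),ang(manip.get_position()),manip.get_time())
stop=False;t=threading.Thread(target=rd);t.start();manip.servo_line(K(.83),O,.03);stop=True;t.join()
print(len(log),[np.round(x,2).tolist() if not isinstance(x,str) else x for x in log[::max(1,len(log)//12)]],manip.get_time())
E
```

```text
f0 [-0.598152   -0.12495949 -0.06517453]
0.023353530857505456 [ 0.43926966 -1.97733361  6.53921117] 38.98340821266174 (np.float64(0.3318776449179912), np.float64(0.06435558486615575)) 16.925
0.43 t -1.9 r -0.5 6.7 (np.float64(0.43553659488414204), np.float64(0.06422609423951407)) 17.2083
0.53 t -1.7 r -2.0 5.7 (np.float64(0.537472336649108), np.float64(0.06412209789270247)) 17.4917
0.63 t -1.9 r -3.6 5.9 (np.float64(0.6384651104186878), np.float64(0.06399770654895454)) 17.775
1 ["KeyError('t')"] 18.3583
```

Run:
```python
from w import *
f0=np.load("f0.npy")
def go(a,r):
    t=manip.get_time();manip.servo_line(K(a),O,r);f=manip.get_contact_force()-f0;p=manip.get_position()
    print("%.3f rate %.3f dt %.2f  t %.1f r %.1f z %.1f da %.4f vel %.3f"%(a,r,manip.get_time()-t,f[:2]@tan(a),f[:2]@rad(a),f[2],ang(p)[0]-a,np.abs(manip.get_joint_vel()).max()))
a=.83;go(a,.03)
for st,r,n in((.015,.05,3),(.015,.02,3),(.05,.02,2),(.05,.2,3),(.25,.1,2),(.25,.2,2),(.25,.4,2)):
    for _ in range(n): a+=st;go(a,r)
print(manip.get_time())
```

```text
0.830 rate 0.030 dt 0.25  t -2.7 r -6.1 z 7.2 da 0.0031 vel 0.002
0.845 rate 0.050 dt 0.25  t -4.1 r -5.6 z 7.9 da -0.0027 vel 0.002
0.860 rate 0.050 dt 0.25  t -5.1 r -5.4 z 8.4 da -0.0045 vel 0.001
0.875 rate 0.050 dt 0.25  t -4.4 r -6.3 z 8.2 da -0.0047 vel 0.002
0.890 rate 0.020 dt 0.25  t -5.0 r -6.8 z 8.0 da -0.0051 vel 0.001
0.905 rate 0.020 dt 0.25  t -4.9 r -6.5 z 7.5 da -0.0049 vel 0.003
0.920 rate 0.020 dt 0.25  t -4.4 r -6.0 z 7.9 da -0.0051 vel 0.002
0.970 rate 0.020 dt 0.31  t -3.1 r -6.6 z 7.7 da -0.0008 vel 0.002
1.020 rate 0.020 dt 0.31  t -3.3 r -6.7 z 7.4 da -0.0008 vel 0.002
1.070 rate 0.200 dt 0.25  t -2.9 r -6.2 z 7.1 da 0.0005 vel 0.003
1.120 rate 0.200 dt 0.25  t -2.9 r -6.7 z 8.0 da 0.0005 vel 0.003
1.170 rate 0.200 dt 0.25  t -1.7 r -7.5 z 8.1 da 0.0001 vel 0.003
1.420 rate 0.100 dt 0.31  t 3.6 r -8.5 z 6.0 da 0.0243 vel 0.007
1.670 rate 0.100 dt 0.31  t 3.0 r -7.9 z 5.8 da 0.0233 vel 0.008
1.920 rate 0.200 dt 0.25  t 5.1 r -8.9 z 6.0 da 0.0282 vel 0.012
2.170 rate 0.200 dt 0.25  t 5.5 r -6.7 z 7.2 da 0.0273 vel 0.012
2.420 rate 0.400 dt 0.25  t 5.7 r -6.0 z 7.9 da 0.0247 vel 0.010
2.670 rate 0.400 dt 0.25  t 5.4 r -4.1 z 7.9 da 0.0220 vel 0.008
23.0917
```

Small 0.015 rad steps give a steady friction reading of about -5 N, while large steps overshoot. So I wind coarsely and probe every ~0.5 rad, since the tolerance is ±0.8 rad.

```bash
cat >> w.py <<'E'
f0=np.load("f0.npy")
def step(a,r=.2):
    manip.servo_line(K(a),O,r);f=manip.get_contact_force()-f0
    return f[:2]@tan(a),f[:2]@rad(a),f[2],ang(manip.get_position())[0]
def probe(a,n=3):
    o=[];a+=.04;step(a,.05)
    for _ in range(n): a+=.015;o.append(step(a,.05))
    o=np.array(o);print("%.3f t %s r %.1f z %.1f da %.4f T %.1f"%(a,o[:,0].round(1),o[-1,1],o[-1,2],(o[-1,3]-a+np.pi)%(2*np.pi)-np.pi,manip.get_time()))
    return a,o[-2:,0].mean()
def coarse(a,b,s=.2):
    for x in np.linspace(a,b,int(np.ceil((b-a)/s))+1)[1:]: step(x)
    return b
E
python3 - <<'E'
from w import *
B=[];a=2.67
for b in(3.0,3.5,4.05):
    a=coarse(a,b);a,t=probe(a);B.append(t)
b0=np.median(B)
while a<11.2:
    a=coarse(a,a+.4);a,t=probe(a)
    if t<b0-1.7: break
    B.append(t)
print(a,b0)
E
```

```text
3.085 t [-4.6 -4.6 -5.7] r -1.7 z 7.0 da -0.0243 T 24.6
3.585 t [-5.8 -5.  -6.2] r 1.4 z 5.7 da -0.0241 T 26.3
4.135 t [-5.5 -6.3 -6. ] r 4.4 z 3.3 da -0.0270 T 28.1
4.620 t [-5.3 -6.6 -6.4] r 6.5 z 3.9 da -0.0303 T 29.8
5.105 t [-5.2 -6.4 -6.2] r 6.5 z 7.5 da -0.0270 T 31.6
5.590 t [-5.4 -6.7 -4.9] r 5.6 z 11.4 da -0.0204 T 33.3
6.075 t [-3.7 -5.5 -4.9] r 2.4 z 12.0 da -0.0159 T 35.1
6.560 t [-4.6 -5.  -5.6] r -1.1 z 10.9 da -0.0121 T 36.8
7.045 t [-3.7 -5.1 -4.8] r -4.5 z 11.1 da -0.0103 T 38.6
7.530 t [-7.4 -7.1 -8.5] r -6.9 z 14.6 da -0.0244 T 40.3
7.529999999999995 -5.620372165334041
```

Contact showed between 7.05 and 7.53: the force rose from about -5 to -8 N. I confirm with one more probe, then go to about 10.44 rad.

Run:
```python
from w import *
a=coarse(7.53,7.95);a,t=probe(a)
assert t<-6.8
a=coarse(a,9.0);a,t=probe(a)
a=coarse(a,10.35,.17);a,t=probe(a)
print(a,manip.get_time())
```

```text
8.035 t [-7.7 -7.5 -7.8] r -6.6 z 16.1 da -0.0275 T 42.1
9.085 t [-7.  -9.  -9.7] r -2.3 z 11.5 da -0.0333 T 44.3
10.435 t [ -9.2 -11.5 -11.1] r 3.3 z 0.4 da -0.0454 T 47.3
10.435 47.3417
```

The tangential force is 5.2 N above the free-turning value at the same phase, and 3 + 2 N was expected for half a turn. Releasing now.

Run:
```python
from w import *
import cv2
manip.command_gripper(.045)
p=manip.get_position();manip.servo_line([p[0],p[1],.30],None,.15)
print(manip.get_contact_force(),manip.get_time())
c=manip.camera("scene");cv2.imwrite("pics/end.png",cv2.resize(c["image"][100:300,240:440,::-1],None,fx=3,fy=3))
```

```text
[ 0.34172267 -0.36955606 -0.6441051 ] 48.4167
```

View pics/end.png

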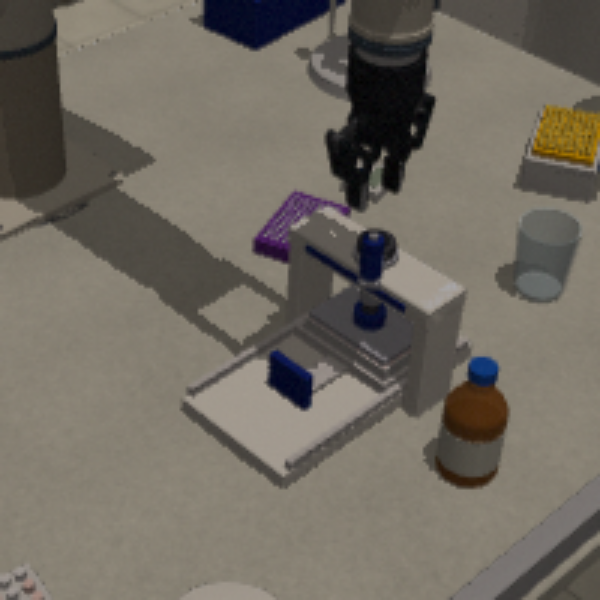

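The gripper is clear, the knob at (372,255) is free at the press's front, the pad is down on the plate and the tray is home.

```bash
python3 -c "
from rig import manip
print(manip.sign_off())"
```

```text
the job is handed in; nothing more can be done
None
```

I pushed the tray home, wound the crank an estimated half turn (about 3.1 ± 0.25 rad) past the felt touch, let go, and handed the job in at about 48 s; no verdict was shown.

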